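# Put the rewinder's change parts away

### The arm

A 6-joint arm with a two-finger parallel gripper is mounted at the origin on the work surface. World frame = base frame: x ahead of the robot, y to its left, z up, the work surface at z = 0. Lengths are in m, angles in rad, forces in N, time in s.
With the tool pointing down it reaches from about 0.25 to 0.775 m from the base axis. Payload 8.9 kg.
Tool frame: the origin (TCP) lies at the very end of the fingers, on their centre line; the grasp point (between the pads) lies 19 mm behind it (manip.grip_point_offset is the distance from the TCP to the grasp point, in m); z points along the fingers, y is the line along which they close (so a half turn about z gives the same grasp; the last joint's range is limited). The gripper opens to 85 mm and grips with 20 to 120 N. Pads are 22 mm wide; open, the fingers measure 114 mm over their backs; the gripper's body (76 mm by 85 mm) begins 54 mm behind the grasp point. The pads swing forward as they close: fully open they stand 13 mm farther back than shut.
Start: joints at [-1.268, 0.291, -0.153, 1.127, 0, 1.431], TCP at [0.224, -0.475, 0.231] pointing down, gripper open.
Joint ranges: [-2.52, 2.52], [-0.91, 1.74], [-1.3, 1.37], [-1.96, 2.02], [-1.52, 1.47], [-3.14, 3.14]. Speed limits (rad/s): [2.22, 2.22, 2.79, 3.14, 3.14, 3.14].

### API

Orientations are given as a unit quaternion [x, y, z, w].
In Python, from rig import manip gives the robot as it stands.
- The arm moves only by the tool apply_moves, never from a script. Its argument "targets" is a list that holds one entry, the list of rows, each a list of 7 numbers: the shift along the tool's x, y, z scaled (see below), then the turn, a rotation vector about the tool's x, y, z scaled (see below), then the opening, from -1 (shut) to 1 (fully open). In form: [[[x, y, z, rx, ry, rz, gripper], ...]]. A call has 1 to 10 rows; each row shifts and turns the commanded pose from where the row before left it, along the tool's axes as they then stand; what a row does not reach is not made up. The controller multiplies each number of a shift by 20 mm and each number of a turn by 6 degrees. A row lasts 1/12 s, in which the tool goes at most 41.7 mm and 7.16 degrees, less where a joint would pass 70% of its speed; a pose out of reach is approached as far as the arm can. A call with a number of a shift or a turn outside -1 to 1 is refused whole. A call with a gripper value outside its range is refused whole. The fingers move at their own pace and stop on an object; "newtons" is the grip in N (left out, the last holds). Time passes only in rows, so rows that do not move let the fingers close. It gives the time, the measured TCP pose, the force, the opening and the grip force at its end, in the units of the state.
- manip.state(): the state, without advancing time (a new reading comes with each control period).
- manip.read_camera(name): name is "scene" or "top" or "wrist"; returns the picture (420x560x3 uint8, blue, green, red); there is no depth.
- manip.camera_params(name): a dict with "fovy" (degrees; the focal length in pixels is half the picture's height over the tangent of half this angle, whatever the lens; pixels are square), "cx", "cy" (the principal point, pixels), "extrinsics" (4x4, takes a point from world to camera coordinates). Camera axes: x right, y down, z forward; pixel columns grow to the right and rows downward; lengths in m; the calibration is good to about 2 mm. A picture is of the moment at which its call begins: read the wrist's pose just before it. camera_params takes no time and is no camera call; for the wrist camera it gives the pose at the moment of the call.
- manip.finish_job(): hands the job in; it is judged then, once.
The state is a dict: "time_s": time; "joint_pos": joint angles; "qd": joint speeds; "joint_torque": joint torques, N m; "ee_pos": TCP position; "ee_rot": TCP orientation; "force": force on the tool from outside, world axes, zero at the start; "moment": the same for the moment, N m; "gripper_width": opening from 0.0 (shut) to 1.0 (fully open); "finger_force": force on a finger pad.
Only numpy, scipy, OpenCV 4.12 (cv2) and the standard library are available. Lean on these libraries where they do the work, as an engineer would, in place of code of your own. Each camera call takes 0.05 s, during which the arm holds its last target. There are 200 camera calls.

### The job

Put the change parts of the film rewinder away: stack both flanged chucks on the spigot, flange down and fully seated, the wide one at the bottom and the narrow one on top of it; stand each film roll in the round cup of its own size, and lay the knife block in the rectangular tray, all flat on the floor of their holders. Lower each part until it rests before you let go (do not drop it), and leave the grease pot where it stands.

Things in the scene. Friction and masses are not known exactly. Their poses are not given: they have to be found in the camera images.
- wide_chuck: Loose wide flanged chuck, bare aluminium: a round flange 96 mm across and 8 mm thick lies underneath, and from its middle a hub 44 mm across rises to 38 mm above the underside; a plain bore 30 mm across goes right through. It starts flange down, hub up; grip it by the hub. About 0.2 kg. Origin: centre of the underside; z up along the bore.
- narrow_chuck: Loose narrow flanged chuck, bare aluminium: the same as the wide one (hub 44 mm across, 38 mm high in all, flange 8 mm thick, bore 30 mm through) but the flange is only 66 mm across. It starts flange down, hub up. About 0.11 kg. Origin: centre of the underside; z up along the bore.
- large_roll: Loose large film roll standing on its flat end: a solid black cylinder 64 mm across and 40 mm high with two thin gold bands, a tan core ring and a white plug in the middle of the top. About 0.13 kg. Origin: centre of the underside; z up.
- small_roll: Loose small film roll, like the large one but 46 mm across and 40 mm high. About 0.07 kg. Origin: centre of the underside; z up.
- knife_block: Loose knife block, dark steel-coloured box 90 mm long (its x), 40 mm wide (its y), 36 mm high, with a black slot and four bolt heads on top. About 0.33 kg. It looks the same after a half turn. Origin: centre of the underside; z up.
- spigot: Fixed spigot: a grey round base 70 mm across and 10 mm thick with an upright steel post 24 mm across in its middle; the post's tip is 72 mm above the table, its top 10 mm tapering to 14 mm across. The first chuck rests on the base (10 mm above the table), the second on the first one's hub (48 mm above the table). Origin: on the table, centre of the base's underside; z up.
- large_cup: Fixed large round cup, grey plastic, shallow: inside 78 mm across, outside 86 mm, rim 10 mm above the table, inner floor 4 mm above the table. For the large film roll. Origin: on the table, centre of its underside; z up.
- small_cup: Fixed small round cup, grey plastic, shallow: inside 60 mm across, outside 68 mm, rim 10 mm above the table, inner floor 4 mm above the table. For the small film roll. Origin: on the table, centre of its underside; z up.
- block_tray: Fixed rectangular tray, grey plastic, shallow: inside 104 mm (along its x) by 54 mm (along its y), outside 112 by 62 mm, rim 10 mm above the table, inner floor 4 mm above the table. For the knife block, either way round. Origin: on the table, centre of its underside; z up.
- pot: Bystander: loose white plastic grease pot with a blue lid, 40 mm across and 45 mm tall, standing beyond the middle of the work among the holders. To be left alone. Origin: centre of its underside; z up.
Not all that is in view belongs to the job. Of the things shaped like the knife_block, the steel one is meant.

How it is judged:
At the end, for the whole second after the job is handed in: Each part within 4 mm of its resting height and 0.1 rad of upright, released and at rest; off-centre at most: chucks 6 mm from the spigot's axis (wide on the base, narrow on the wide), rolls 10 mm in their own cups, block 12 mm and 0.26 rad from the tray's length, either way round (horizontal distance between each of wide_chuck, narrow_chuck and spigot below 0.006 m and z of wide_chuck in the frame of spigot between 0.006 and 0.014 m and angle between each of wide_chuck, narrow_chuck, large_roll, small_roll, knife_block's own z axis and vertical below 0.1 rad and z of narrow_chuck in the frame of spigot between 0.044 and 0.052 m and horizontal distance between large_roll and large_cup below 0.01 m and z of large_roll in the frame of large_cup between 0 and 0.008 m and horizontal distance between small_roll and small_cup below 0.01 m and z of small_roll in the frame of small_cup between 0 and 0.008 m and horizontal distance between knife_block and block_tray below 0.012 m and z of knife_block in the frame of block_tray between 0 and 0.008 m and angle between the x axis of knife_block and the x axis of block_tray, either way round below 0.26 rad and linear speed of each of wide_chuck, narrow_chuck, large_roll, small_roll, knife_block below 0.02 m/s and angular speed of each of wide_chuck, narrow_chuck, large_roll, small_roll, knife_block below 0.2 rad/s); the robot touches nothing.
It fails at once if the grease pot is moved more than 20 mm or tipped more than 0.3 rad (distance of pot from where it was at the start of the episode above 0.02 m or angle between pot's own z axis and vertical above 0.3 rad).
It fails at once if a part is dropped (out of the fingers and faster than 0.7 m/s, a fall of about 25 mm) ((contact force between the fingers and wide_chuck below 0.05 N and linear speed of wide_chuck above 0.7 m/s) or (contact force between the fingers and narrow_chuck below 0.05 N and linear speed of narrow_chuck above 0.7 m/s) or (contact force between the fingers and large_roll below 0.05 N and linear speed of large_roll above 0.7 m/s) or (contact force between the fingers and small_roll below 0.05 N and linear speed of small_roll above 0.7 m/s) or (contact force between the fingers and knife_block below 0.05 N and linear speed of knife_block above 0.7 m/s)).
It also fails if it takes over 112 s, if anything falls off the work surface, if the arm or the gripper's body presses on something with over 40 N, if the wrist force passes 120 N, or if a joint passes its speed limit or range.

## Working session

There is one attempt and no reset: what is moved stays moved. The work goes in short steps, Python scripts to look and compute and a tool call to move; the robot and the scene stay as the last step left them, time stands still between calls to the robot, and variables do not carry over. Pictures are saved under pics/ and viewed, at most 14 in all, crops included, and the job is handed in when it is done.

Besides the shell and the picture viewer there is one more tool, called by a JSON object that holds its "name" and its "arguments", one argument or row to a line. apply_moves: Moves the arm, as the interface text tells. Its arguments: {"type":"object","properties":{"targets":{"type":"array","items":{"type":"array","items":{"type":"array","items":{"type":"number","minimum":-1,"maximum":1}}}},"newtons":{"type":"number"}},"required":["targets"]}

```bash
ls && mkdir -p pics
python3 - <<'E'
from rig import manip
import cv2,numpy as np
for n in ("top","scene"):
    cv2.imwrite(f"pics/{n}0.png",cv2.resize(manip.read_camera(n),(800,600),interpolation=cv2.INTER_CUBIC))
    p=manip.camera_params(n);print(n,p["fovy"],p["cx"],p["cy"],np.round(p["extrinsics"],4).tolist())
s=manip.state();print(s, manip.grip_point_offset)
E
```

```text
pics
top 51.03254186894221 278.3426454859822 210.90902405174774 [[-0.0032, -1.0, 0.0022, 0.0154], [-0.9964, 0.003, -0.0848, 0.4808], [0.0847, -0.0025, -0.9964, 1.2092], [0.0, 0.0, 0.0, 1.0]]
scene 42.2461846543678 277.54786405063686 207.72145849143791 [[-0.2909, 0.9566, -0.0146, 0.1379], [0.5739, 0.1622, -0.8027, -0.2462], [-0.7655, -0.2419, -0.5962, 1.7302], [0.0, 0.0, 0.0, 1.0]]
{'time_s': 0.1, 'joint_pos': array([-1.26830991e+00,  2.91188949e-01, -1.54045593e-01,  1.12669792e+00,
       -2.37142583e-05,  1.43145827e+00]), 'qd': array([ 0.00109213, -0.00144352,  0.00149034,  0.00073076, -0.00039815,
       -0.00050738]), 'joint_torque': array([ 2.43609276e-03, -5.37977672e+01,  3.31918252e+01,  9.28918307e-03,
       -2.15625168e-04, -9.29423408e-06]), 'ee_pos': array([ 0.22434591, -0.47422137,  0.23080987]), 'ee_rot': array([ 9.75697807e-01,  2.19119752e-01, -5.81061360e-05, -5.65214468e-04]), 'force': array([-0.34985527, -0.35183652,  0.36391193]), 'moment': array([-0.06482404, -0.0107087 ,  0.02729805]), 'finger_force': 0.0, 'gripper_width': 1.0016019843632555} 0.0187
```

View pics/top0.png

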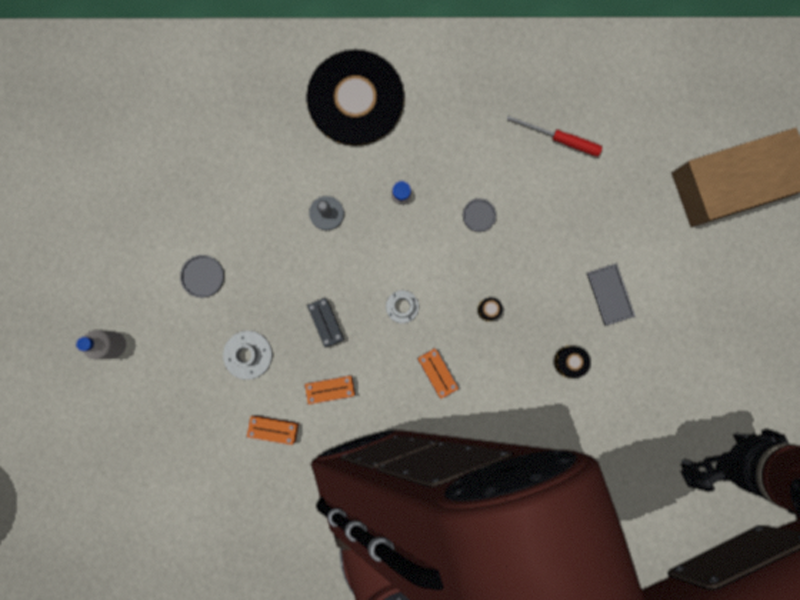

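View pics/scene0.png

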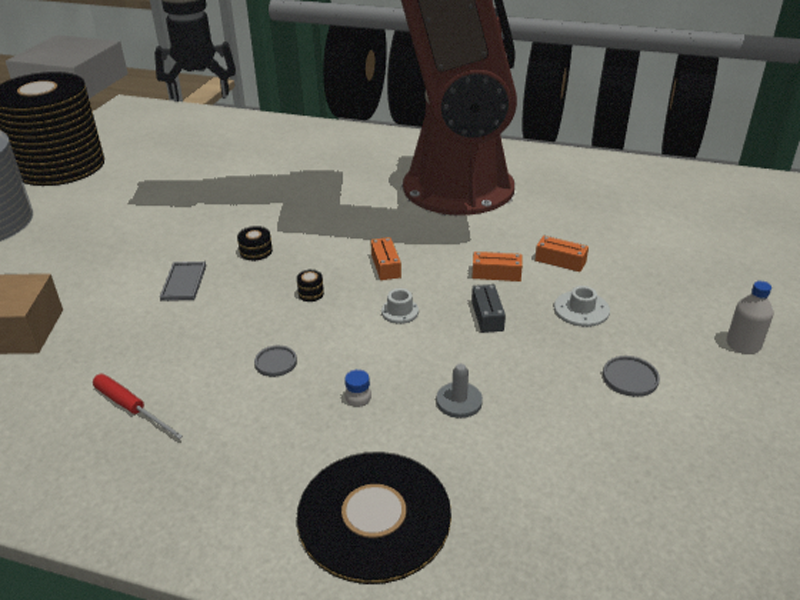

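The top view at 800x600 shows these parts:
- Wide chuck at (248,355) and narrow chuck at (402,306).
- Large roll at (572,361) and small roll at (490,309).
- Large cup at (203,276), small cup at (480,215), spigot base at (326,213) and tray at (610,294).
- Pot at (402,190).

Four things are shaped like the knife block: (326,322) dark, and (330,390), (437,373) and (273,430), all orange. The dark steel one at (326,322) fits the description. I'll confirm it in an enlarged crop.

```bash
cat > h.py <<'E'
import numpy as np, cv2
from rig import manip
def ray(p,uv,h):
    f=210/np.tan(np.radians(p["fovy"])/2); E=np.array(p["extrinsics"]); R,t=E[:3,:3],E[:3,3]
    C=-R.T@t; d=R.T@np.array([(uv[0]-p["cx"])/f,(uv[1]-p["cy"])/f,1]); return (C+d*(h-C[2])/d[2])[:2]
def proj(p,X):
    f=210/np.tan(np.radians(p["fovy"])/2); c=np.array(p["extrinsics"])@np.r_[X,1]; return np.array([f*c[0]/c[2]+p["cx"],f*c[1]/c[2]+p["cy"]])
E
python3 - <<'E'
from h import *
im=manip.read_camera("top");p=manip.camera_params("top")
cv2.imwrite("pics/crop1.png",cv2.resize(im[120:285,125:445],(800,412),interpolation=cv2.INTER_CUBIC))
g=cv2.GaussianBlur(im,(0,0),15).mean(2); 
dark=(im.mean(2)<115).astype(np.uint8)
n,l,st,c=cv2.connectedComponentsWithStats(dark)
for i in range(1,n):
    x,y,w,h,a=st[i]
    if 80<a<3000 and y>60 and y+h<290:
        r=cv2.minAreaRect(np.argwhere(l==i)[:,::-1].astype(np.float32))
        for z in (.01,.04): print(np.round(c[i],1),a,z,np.round(ray(p,c[i],z),4),np.round(r[1],1),round(r[2],1)) if z==.01 or a<900 else 0
E
```

```text
[398.1  98.4] 442 0.01 [ 0.8064 -0.3323] [69.6 10.6] 21.8
[398.1  98.4] 442 0.04 [ 0.7959 -0.3239] [69.6 10.6] 21.8
[281.6 135.1] 203 0.01 [0.6992 0.0038] [17.  14.1] 45.0
[281.6 135.1] 203 0.04 [0.6914 0.0042] [17.  14.1] 45.0
[228.7 149.4] 447 0.01 [0.6583 0.155 ] [23.7 23.3] 63.4
[228.7 149.4] 447 0.04 [0.6514 0.1516] [23.7 23.3] 63.4
[335.1 150.4] 435 0.01 [ 0.6544 -0.1487] [22.6 23.3] 45.0
[335.1 150.4] 435 0.04 [ 0.6476 -0.1447] [22.6 23.3] 45.0
[141.5 193.1] 733 0.01 [0.5335 0.4004] [28. 31.] 90.0
[141.5 193.1] 733 0.04 [0.5297 0.3911] [28. 31.] 90.0
[426.9 206. ] 880 0.01 [ 0.4943 -0.4056] [39.4 22.4] 70.9
[426.9 206. ] 880 0.04 [ 0.4915 -0.3953] [39.4 22.4] 70.9
[228.8 225.5] 589 0.01 [0.4409 0.1531] [34.5 17.9] 67.4
[228.8 225.5] 589 0.04 [0.4394 0.1498] [34.5 17.9] 67.4
[342.9 216.5] 194 0.01 [ 0.4654 -0.1678] [16. 18.] 90.0
[342.9 216.5] 194 0.04 [ 0.4633 -0.1633] [16. 18.] 90.0
[ 74.7 241. ] 683 0.01 [0.3989 0.5843] [20. 41.] 90.0
[ 74.7 241. ] 683 0.04 [0.3983 0.5705] [20. 41.] 90.0
[399.9 252.7] 447 0.01 [ 0.3634 -0.3258] [23. 26.] 90.0
[399.9 252.7] 447 0.04 [ 0.3637 -0.3175] [23. 26.] 90.0
[306.9 260.8] 451 0.01 [ 0.3416 -0.0655] [32.9 16.1] 60.5
[306.9 260.8] 451 0.04 [ 0.3425 -0.0635] [32.9 16.1] 60.5
[232.5 272. ] 431 0.01 [0.3113 0.142 ] [14.3 35.8] 80.5
[232.5 272. ] 431 0.04 [0.3129 0.139 ] [14.3 35.8] 80.5
```

View pics/crop1.png

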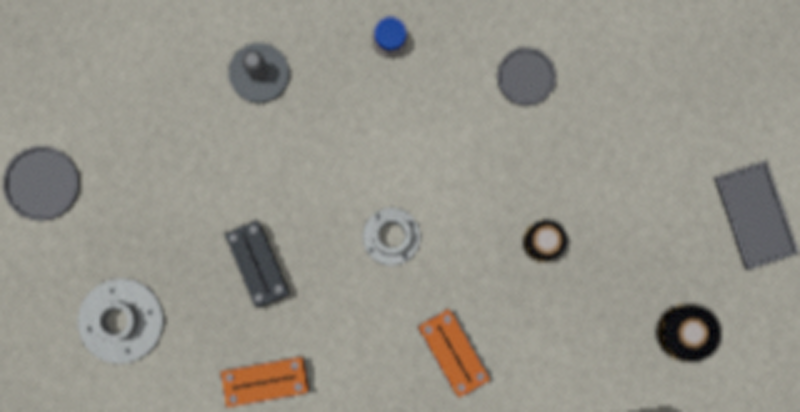

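The crop confirms the steel block: dark grey at crop (257,263), with the orange look-alikes at (265,382) and (455,353). I'll use tool yaw 180° (tool x = −X, y = +Y) as the base orientation.

{"name": "apply_moves", "arguments": {
  "targets": [
    [[0,0,0,0,0,-1,1],[0,0,0,0,0,-1,1],[0,0,0,0,0,-1,1],[0,0,0,0,0,-1,1],[0,0,0,0,0,-1,1],[0,0,0,0,0,-1,1],[0,0,0,0,0,-1,1],[0,0,0,0,0,-1,1],[0,0,0,0,0,-1,1],[0,0,0,0,0,-1,1]]
  ]
}}

```text
time_s: 0.98
ee_pos: [0.2244, -0.4744, 0.231]
ee_rot: [0.734, 0.68, 0.0, -0.0]
force: [0.2, -0.0, 0.0]
gripper_width: 1.003
finger_force: 0.0
```

{"name": "apply_moves", "arguments": {
  "targets": [
    [[0,0,0,0,0,-1,1],[0,0,0,0,0,-1,1],[0,0,0,0,0,-1,1],[0,0,0,0,0,-1,1],[0,0,0,0,0,-1,1],[0,0,0,0,0,-1,1],[0,0,0,0,0,-1,1],[0,0,0,0,0,-1,1],[0,0,0,0,0,-1,1],[0,0,0,0,0,-1,1]]
  ]
}}

```text
time_s: 1.82
ee_pos: [0.2244, -0.4744, 0.231]
ee_rot: [0.296, 0.955, 0.0, -0.0]
force: [-0.4, -0.3, 0.6]
gripper_width: 1.0
finger_force: 0.0
```

{"name": "apply_moves", "arguments": {
  "targets": [
    [[0,0,0,0,0,-1,1],[0,0,0,0,0,-1,1],[0,0,0,0,0,-1,1],[0,0,0,0,0,-1,1],[0,0,0,0,0,-1,1],[0,0,0,0,0,-0.8,1],[0,0,0,0,0,0,1]]
  ]
}}

```text
time_s: 2.4
ee_pos: [0.2244, -0.4744, 0.2311]
ee_rot: [-0.003, 1.0, 0.0, -0.0]
force: [-1.2, -1.0, 0.3]
gripper_width: 1.005
finger_force: 0.0
```

{"name": "apply_moves", "arguments": {
  "targets": [
    [[-1,1,0,0,0,0,1],[-1,1,0,0,0,0,1],[-1,1,0,0,0,0,1],[-1,1,0,0,0,0,1],[-1,1,0,0,0,0,1],[-1,1,0,0,0,0,1],[-1,1,0,0,0,0,1],[0,0.8,0,0,0,0,1],[0,0,0,0,0,0,1]]
  ]
}}

```text
time_s: 3.15
ee_pos: [0.3647, -0.3155, 0.2311]
ee_rot: [-0.001, 1.0, 0.001, -0.0]
force: [0.4, 0.0, 0.9]
gripper_width: 0.999
finger_force: 0.0
```

Run:
```python
from h import *
p=manip.camera_params("wrist");im=manip.read_camera("wrist");cv2.imwrite("pics/w1.png",im)
E=np.array(p["extrinsics"]);print("fov",p["fovy"],p["cx"],p["cy"],"C",-E[:3,:3].T@E[:3,3],E[2,:3],E[0,:3]); s=manip.state();print(s["ee_pos"],s["ee_rot"])
t=manip.camera_params("top")
o=lambda u,v,h:print(u,v,np.round(ray(t,(125+(u+.5)/2.5-.5,120+(v+.5)/2.5-.5),h),4))
for a in [(692,333,.04),(547,239,.04),(121,320,.008),(118,321,.038),(392,237,.008),(257,263,.036),(757,215,.01),(42,183,.01),(526,76,.01),(259,72,.01),(391,33,.045)]:o(*a)
print("roll top in wrist",proj(p,[.3638,-.3182,.04]))
```

```text
fov 59.98523876628638 282.9043840367905 210.45735474393018 C [ 0.29804646 -0.31493574  0.37289244] [ 0.26236611  0.00107169 -0.96496781] [-2.18121503e-03  9.99997487e-01  5.17537312e-04]
[ 0.36440018 -0.317121    0.23127401] [-8.98248009e-04  9.99999565e-01  1.80856701e-04 -1.76294785e-04]
692 333 [ 0.3632 -0.3219]
547 239 [ 0.4666 -0.1651]
121 320 [0.3794 0.309 ]
118 321 [0.3782 0.3052]
392 237 [0.4717 0.005 ]
257 263 [0.4413 0.1539]
757 215 [ 0.4952 -0.4073]
42 183 [0.534  0.4005]
526 76 [ 0.6554 -0.1486]
259 72 [0.6608 0.156 ]
391 33 [0.6965 0.0056]
roll top in wrist [279.05619326 184.7701412 ]
```

View pics/w1.png

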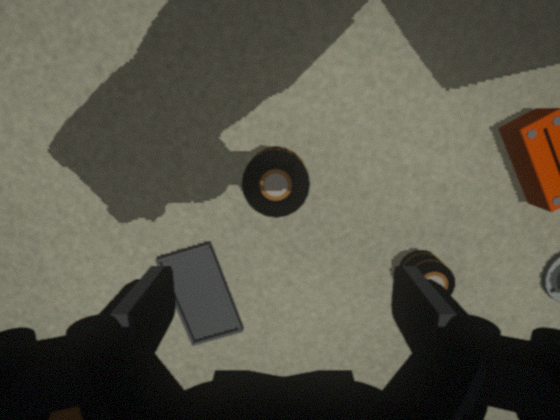

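The wrist view shows the roll's core at (275.5,184). Cast to z=0.04, that gives (0.363, −0.3215), which agrees with the top view. I'll descend and grip, with the fingertips kept high enough to clear the cup rim later.

{"name": "apply_moves", "arguments": {
  "targets": [
    [[0.07,-0.155,1,0,0,0,1],[0,0,1,0,0,0,1],[0,0,1,0,0,0,1],[0,0,1,0,0,0,1],[0,0,1,0,0,0,1],[0,0,1,0,0,0,1],[0,0,1,0,0,0,1],[0,0,1,0,0,0,1],[0,0,1,0,0,0,1],[0,0,0.8,0,0,0,1]]
  ],
  "newtons": 50
}}

```text
time_s: 4.03
ee_pos: [0.362, -0.3223, 0.0339]
ee_rot: [0.001, 1.0, 0.0, -0.0]
force: [-0.1, 0.1, -0.2]
gripper_width: 0.998
finger_force: 0.0
```

{"name": "apply_moves", "arguments": {
  "targets": [
    [[0,0,0.7,0,0,0,1],[0,0,0.65,0,0,0,1],[0,0,0,0,0,0,1],[0,0,0,0,0,0,-1],[0,0,0,0,0,0,-1],[0,0,0,0,0,0,-1],[0,0,0,0,0,0,-1],[0,0,0,0,0,0,-1]]
  ]
}}

```text
time_s: 4.7
ee_pos: [0.3631, -0.3223, 0.0092]
ee_rot: [-0.001, 1.0, -0.001, 0.0]
force: [-2.8, -0.8, 7.2]
gripper_width: 0.734
finger_force: 55.3
```

{"name": "apply_moves", "arguments": {
  "targets": [
    [[0,0,-0.5,0,0,0,-1],[0,0,-1,0,0,0,-1],[0,0,-1,0,0,0,-1],[0,0,-1,0,0,0,-1],[0,0,-1,0,0,0,-1],[-0.12,0.5,-0.5,0,0,0,-1],[-0.24,1,0,0,0,0,-1],[-0.24,1,0,0,0,0,-1],[-0.24,1,0,0,0,0,-1],[-0.24,1,0,0,0,0,-1]]
  ]
}}

```text
time_s: 5.53
ee_pos: [0.3842, -0.2297, 0.1085]
ee_rot: [-0.001, 1.0, 0.0, 0.0]
force: [0.1, -0.3, -1.1]
gripper_width: 0.731
finger_force: 55.0
```

{"name": "apply_moves", "arguments": {
  "targets": [
    [[-0.24,1,0,0,0,0,-1],[-0.24,1,0,0,0,0,-1],[-0.24,1,0,0,0,0,-1],[-0.24,1,0,0,0,0,-1],[-0.24,1,0,0,0,0,-1],[-0.24,1,0,0,0,0,-1],[-0.24,1,0,0,0,0,-1],[-0.24,1,0,0,0,0,-1],[-0.24,1,0,0,0,0,-1],[-0.24,1,0,0,0,0,-1]]
  ]
}}

```text
time_s: 6.37
ee_pos: [0.4314, -0.0295, 0.1084]
ee_rot: [-0.001, 1.0, 0.0, -0.0]
force: [0.8, 0.1, -2.3]
gripper_width: 0.739
finger_force: 55.0
```

{"name": "apply_moves", "arguments": {
  "targets": [
    [[-0.24,1,0,0,0,0,-1],[-0.24,1,0,0,0,0,-1],[-0.24,1,0,0,0,0,-1],[-0.24,1,0,0,0,0,-1],[-0.24,1,0,0,0,0,-1],[-0.24,1,0,0,0,0,-1],[-0.24,1,0,0,0,0,-1],[-0.24,1,0,0,0,0,-1],[-0.24,1,0,0,0,0,-1],[-0.24,1,0,0,0,0,-1]]
  ]
}}

```text
time_s: 7.2
ee_pos: [0.4787, 0.1704, 0.1084]
ee_rot: [-0.001, 1.0, 0.0, -0.0]
force: [-0.0, -0.2, -1.2]
gripper_width: 0.737
finger_force: 55.0
```

{"name": "apply_moves", "arguments": {
  "targets": [
    [[-0.24,1,0,0,0,0,-1],[-0.24,1,0,0,0,0,-1],[-0.24,1,0,0,0,0,-1],[-0.24,1,0,0,0,0,-1],[-0.24,1,0,0,0,0,-1],[-0.24,1,0,0,0,0,-1],[-0.24,1,0,0,0,0,-1],[-0.24,1,0,0,0,0,-1],[0,0,0,0,0,0,-1]]
  ]
}}

```text
time_s: 7.95
ee_pos: [0.5172, 0.3325, 0.1083]
ee_rot: [-0.002, 1.0, 0.001, 0.0]
force: [-1.0, 0.1, -0.9]
gripper_width: 0.728
finger_force: 55.0
```

Run:
```python
from h import *
p=manip.camera_params("wrist");im=manip.read_camera("wrist");cv2.imwrite("pics/w2.png",im)
print(proj(p,[.534,.4003,.01]),[np.round(proj(p,[.534+.043*np.cos(a),.4003+.043*np.sin(a),.01]),1).tolist() for a in (0,1.571,3.1416,4.712)])
print(manip.state()["ee_pos"], "roll bottom ctr", proj(p,[.519,.3285,.1]))
```

```text
[378.86030151 235.72174576] [[374.5, 291.6], [440.5, 236.0], [383.6, 174.6], [317.2, 235.5]]
[0.51673478 0.33074365 0.10814045] roll bottom ctr [272.23228286 269.8287636 ]
```

View pics/w2.png

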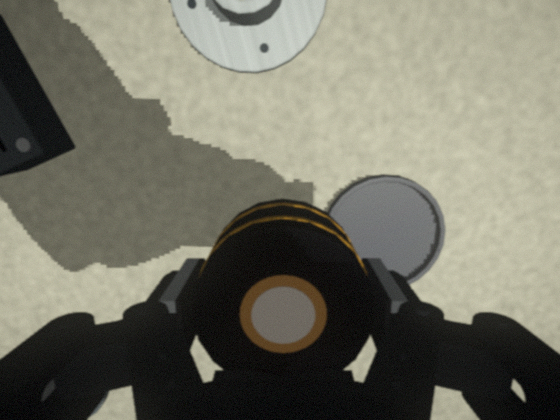

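{"name": "apply_moves", "arguments": {
  "targets": [
    [[-0.25,1,0,0,0,0,-1],[-0.25,1,0,0,0,0,-1],[-0.25,1,0,0,0,0,-1],[0,0.67,0,0,0,0,-1],[0,0,1,0,0,0,-1],[0,0,1,0,0,0,-1],[0,0,1,0,0,0,-1],[0,0,0.8,0,0,0,-1],[0,0,0,0,0,0,-1],[0,0,0,0,0,0,-1]]
  ]
}}

```text
time_s: 8.83
ee_pos: [0.5312, 0.4014, 0.0319]
ee_rot: [-0.001, 1.0, -0.001, -0.001]
force: [0.5, 0.9, -1.4]
gripper_width: 0.732
finger_force: 55.2
```

Run:
```python
from h import *
s=manip.state();print(s["ee_pos"],s["joint_pos"],s["ee_rot"])
p=manip.camera_params("wrist");im=manip.read_camera("wrist");cv2.imwrite("pics/w3.png",im[150:420,130:450])
```

```text
[0.53123    0.40140242 0.03185181] [ 5.37384247e-01  7.12256268e-01 -5.59884823e-03  8.55432813e-01
 -2.06855687e-05  5.35754027e-01] [-8.15122224e-04  9.99998892e-01 -6.45730793e-04 -1.06543865e-03]
```

View pics/w3.png

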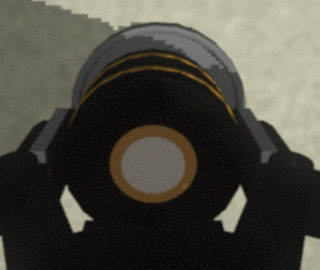

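{"name": "apply_moves", "arguments": {
  "targets": [
    [[-0.1,0,0.4,0,0,0,-1],[0,0,0.3,0,0,0,-1],[0,0,0.2,0,0,0,-1],[0,0,0.1,0,0,0,-1],[0,0,0,0,0,0,-1]]
  ]
}}

```text
time_s: 9.3
ee_pos: [0.5344, 0.4022, 0.0133]
ee_rot: [-0.001, 1.0, -0.0, 0.0]
force: [-3.7, -1.8, 8.9]
gripper_width: 0.729
finger_force: 56.2
```

{"name": "apply_moves", "arguments": {
  "targets": [
    [[0,0,0,0,0,0,1],[0,0,0,0,0,0,1],[0,0,0,0,0,0,1],[0,0,0,0,0,0,1],[0,0,-0.5,0,0,0,1],[0,0,-1,0,0,0,1],[0,0,-1,0,0,0,1],[0,0,-1,0,0,0,1],[0.98,-0.6,-1,0,0,0,1],[0.98,-0.6,-1,0,0,0,1]]
  ]
}}

```text
time_s: 10.13
ee_pos: [0.4954, 0.3783, 0.1236]
ee_rot: [-0.001, 1.0, 0.0, 0.0]
force: [0.5, -0.3, 1.0]
gripper_width: 1.003
finger_force: 0.0
```

{"name": "apply_moves", "arguments": {
  "targets": [
    [[0.98,-0.6,-1,0,0,0,1],[0.98,-0.6,-1,0,0,0,1],[0.98,-0.6,-1,0,0,0,1],[0.98,-0.6,-1,0,0,0,1],[0.98,-0.6,-1,0,0,0,1],[0.98,-0.6,-0.4,0,0,0,1],[0,0,0,0,0,0,1],[0,0,0,0,0,0,1]]
  ]
}}

```text
time_s: 10.8
ee_pos: [0.3777, 0.3061, 0.2317]
ee_rot: [-0.001, 1.0, 0.001, 0.001]
force: [0.3, -0.5, -0.6]
gripper_width: 1.0
finger_force: 0.0
```

Run:
```python
from h import *
s=manip.state();print(s["ee_pos"],s["ee_rot"])
p=manip.camera_params("wrist");im=manip.read_camera("wrist");cv2.imwrite("pics/w4.png",im)
t=manip.read_camera("top");cv2.imwrite("pics/t4.png",t)
print(proj(p,[.3794,.309,.008]),proj(p,[.3794,.309,.038]))
```

```text
[0.37769493 0.30606951 0.23173202] [-1.06813813e-03  9.99998623e-01  6.46264142e-04  1.09372108e-03]
[285.00121843 180.43076418] [285.1866637  186.35847237]
```

View pics/w4.png

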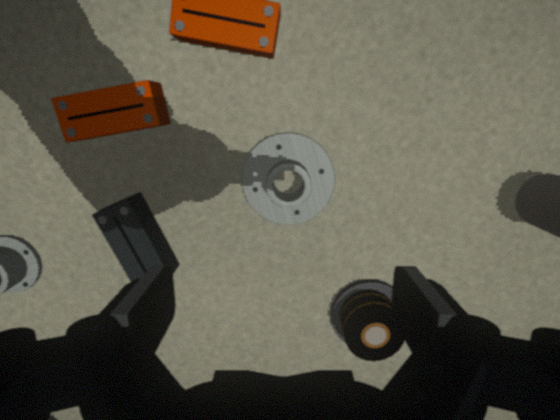

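{"name": "apply_moves", "arguments": {
  "targets": [
    [[0.08,0.31,1,0,0,0,1],[0,0,1,0,0,0,1],[0,0,1,0,0,0,1],[0,0,1,0,0,0,1],[0,0,1,0,0,0,1],[0,0,1,0,0,0,1],[0,0,1,0,0,0,1],[0,0,1,0,0,0,1],[0,0,1,0,0,0,1],[0,0,0.9,0,0,0,1]]
  ]
}}

```text
time_s: 11.73
ee_pos: [0.3763, 0.3122, 0.0302]
ee_rot: [-0.001, 1.0, -0.0, -0.001]
force: [-0.7, 0.1, -0.2]
gripper_width: 1.0
finger_force: 0.0
```

{"name": "apply_moves", "arguments": {
  "targets": [
    [[0,0,0.6,0,0,0,1],[0,0,0.4,0,0,0,1],[0,0,0,0,0,0,1],[0,0,0,0,0,0,-1],[0,0,0,0,0,0,-1],[0,0,0,0,0,0,-1],[0,0,0,0,0,0,-1],[0,0,0,0,0,0,-1],[0,0,0,0,0,0,-1]]
  ],
  "newtons": 50
}}

```text
time_s: 12.48
ee_pos: [0.3768, 0.3125, 0.0134]
ee_rot: [-0.001, 1.0, 0.0, 0.001]
force: [-0.4, -2.0, 7.0]
gripper_width: 0.497
finger_force: 49.7
```

{"name": "apply_moves", "arguments": {
  "targets": [
    [[0,0,-0.5,0,0,0,-1],[0,0,-1,0,0,0,-1],[0,0,-1,0,0,0,-1],[0,0,-1,0,0,0,-1],[0,0,-1,0,0,0,-1],[0,0,-1,0,0,0,-1],[0,0,-1,0,0,0,-1],[-0.7,-0.2,-0.5,0,0,0,-1],[-1,-0.28,0,0,0,0,-1],[-1,-0.28,0,0,0,0,-1]]
  ]
}}

```text
time_s: 13.32
ee_pos: [0.431, 0.2974, 0.1544]
ee_rot: [-0.002, 1.0, 0.001, 0.001]
force: [-0.2, 0.7, -2.1]
gripper_width: 0.506
finger_force: 51.4
```

{"name": "apply_moves", "arguments": {
  "targets": [
    [[-1,-0.28,0,0,0,0,-1],[-1,-0.28,0,0,0,0,-1],[-1,-0.28,0,0,0,0,-1],[-1,-0.28,0,0,0,0,-1],[-1,-0.28,0,0,0,0,-1],[-1,-0.28,0,0,0,0,-1],[-1,-0.28,0,0,0,0,-1],[-1,-0.28,0,0,0,0,-1],[-1,-0.28,0,0,0,0,-1],[-1,-0.28,0,0,0,0,-1]]
  ]
}}

```text
time_s: 14.15
ee_pos: [0.6309, 0.2411, 0.1532]
ee_rot: [-0.001, 1.0, 0.0, 0.0]
force: [0.1, -0.5, -2.1]
gripper_width: 0.502
finger_force: 51.4
```

{"name": "apply_moves", "arguments": {
  "targets": [
    [[-0.7,0,0,0,0,0,-1],[0,0,0,0,0,0,-1],[0,0,0,0,0,0,-1]]
  ]
}}

```text
time_s: 14.4
ee_pos: [0.6442, 0.2413, 0.1525]
ee_rot: [-0.001, 1.0, 0.0, -0.0]
force: [-0.8, 0.4, -1.8]
gripper_width: 0.5
finger_force: 51.4
```

Run:
```python
from h import *
for i in range(3): s=manip.state();print(s["ee_pos"],s["ee_rot"]);p=manip.camera_params("wrist");im=manip.read_camera("wrist")
cv2.imwrite("pics/w5.png",im)
E=np.array(p["extrinsics"]);print(-E[:3,:3].T@E[:3,3])
for X in ([.66,.155,.01],[.66,.155,.072],[.66,.155,.062]): print(proj(p,X))
```

```text
[0.6442014  0.24128693 0.15248044] [-7.15347240e-04  9.99999715e-01  1.90828743e-05 -2.42018910e-04]
[0.64356359 0.24151213 0.15250622] [-9.63414522e-04  9.99999448e-01 -1.12704398e-05 -4.19318183e-04]
[0.64327106 0.24170685 0.15255407] [-1.16254474e-03  9.99999231e-01 -2.01324911e-05 -4.32128799e-04]
[0.57671795 0.24243111 0.29434805]
[175.66348837 217.32747043]
[148.42332987 244.07831071]
[153.7128129  238.88384329]
```

View pics/w5.png

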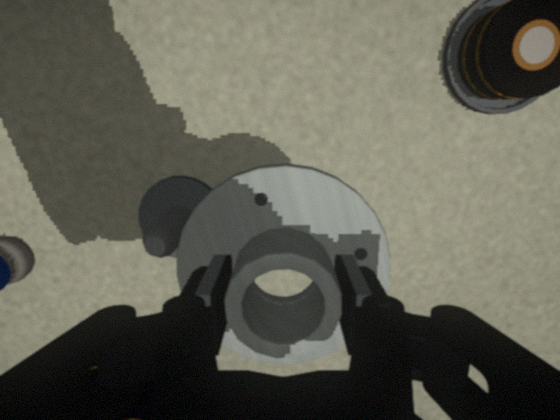

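Run:
```python
from h import *
s=[manip.read_camera("wrist").astype(float) for _ in range(6)]
p=manip.camera_params("wrist");im=np.mean(s,0)[160:275,110:230]
im=np.clip(im/130,0,1)**.6*255
cv2.imwrite("pics/w6.png",cv2.resize(im.astype(np.uint8),None,fx=5,fy=5,interpolation=cv2.INTER_CUBIC))
print(manip.state()["ee_pos"])
for y in (.155,.16):
  print([np.round((proj(p,[.66+.035*np.cos(a),y+.035*np.sin(a),.01])-[110,160])*5).tolist() for a in (3.14,3.8,4.71,5.3)],(proj(p,[.66,y,.072])-[110,160])*5)
```

```text
[0.64397926 0.24171427 0.15252275]
[[311.0, 69.0], [180.0, 114.0], [113.0, 281.0], [161.0, 394.0]] [191.3224057  414.97650467]
[[343.0, 69.0], [211.0, 114.0], [143.0, 281.0], [191.0, 394.0]] [229.82683631 415.07698204]
```

View pics/w6.png

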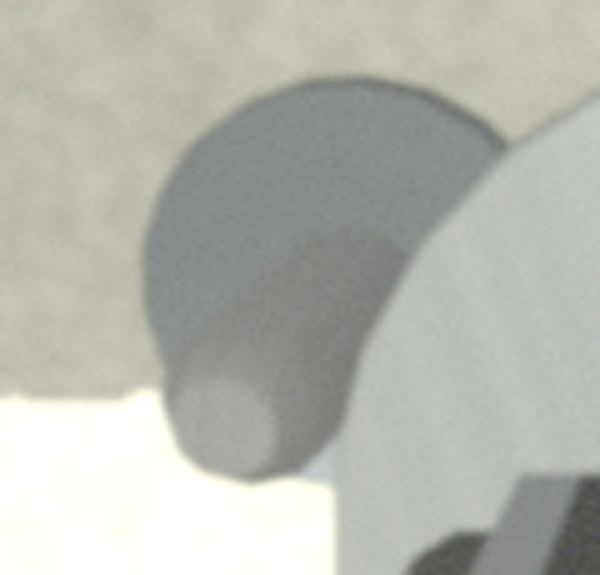

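Run:
```python
from h import *
p=manip.camera_params("wrist");e=manip.state()["ee_pos"];print(e)
dz=e[2]-.0125
for r,h in ((.022,.038),(.015,.038),(.048,.008)):
  print([np.round(proj(p,[e[0]+r*np.cos(a),e[1]+r*np.sin(a),dz+h]),1).tolist() for a in (0,1.571,3.1416,4.712)])
```

```text
[0.64397926 0.24171427 0.15252275]
[[280.7, 358.2], [342.5, 305.4], [280.8, 247.3], [219.0, 305.0]]
[[280.7, 341.8], [322.9, 305.3], [280.8, 266.3], [238.7, 305.1]]
[[281.1, 363.9], [391.3, 270.1], [281.4, 159.6], [171.1, 269.5]]
```

{"name": "apply_moves", "arguments": {
  "targets": [
    [[-0.2,-1,0,0,0,0,-1],[-0.2,-1,0,0,0,0,-1],[-0.2,-1,0,0,0,0,-1],[-0.19,-1,0,0,0,0,-1],[0,-0.15,0.5,0,0,0,-1],[0,0,1,0,0,0,-1],[0,0,0.8,0,0,0,-1],[0,0,0.5,0,0,0,-1],[0,0,0,0,0,0,-1],[0,0,0,0,0,0,-1]]
  ]
}}

```text
time_s: 15.68
ee_pos: [0.6598, 0.1589, 0.096]
ee_rot: [-0.001, 1.0, -0.0, -0.001]
force: [1.0, 0.5, -2.1]
gripper_width: 0.501
finger_force: 51.4
```

Run:
```python
from h import *
s=[manip.read_camera("wrist").astype(float) for _ in range(4)]
im=np.mean(s,0)[180:400,180:400];print(manip.state()["ee_pos"],manip.state()["force"])
im=np.clip(im/160,0,1)**.6*255
cv2.imwrite("pics/w7.png",cv2.resize(im.astype(np.uint8),None,fx=2.5,fy=2.5,interpolation=cv2.INTER_CUBIC))
```

```text
[0.66095401 0.15885526 0.09748243] [-0.05559865 -0.11231848 -2.05767099]
```

View pics/w7.png

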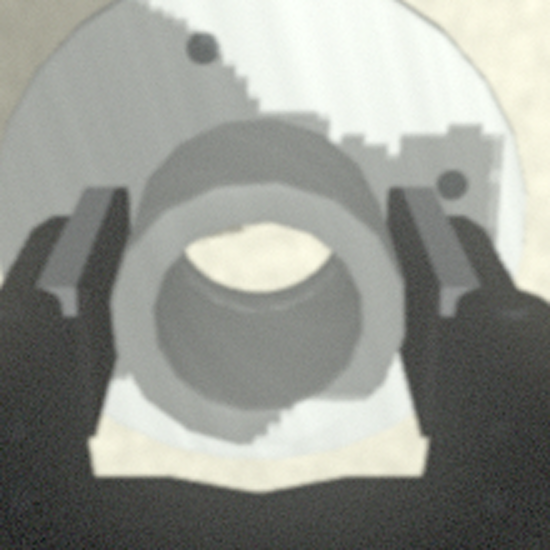

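{"name": "apply_moves", "arguments": {
  "targets": [
    [[0,0,0.5,0,0,0,-1],[0,0,0.5,0,0,0,-1],[0,0,0.5,0,0,0,-1],[0,0,0,0,0,0,-1],[0,0,0,0,0,0,-1]]
  ]
}}

```text
time_s: 16.3
ee_pos: [0.6593, 0.1584, 0.0649]
ee_rot: [-0.001, 1.0, -0.0, -0.001]
force: [-0.0, 0.0, -1.3]
gripper_width: 0.502
finger_force: 51.4
```

{"name": "apply_moves", "arguments": {
  "targets": [
    [[0,0,0.6,0,0,0,-1],[0,0,0.6,0,0,0,-1],[0,0,0.5,0,0,0,-1],[0,0,0.3,0,0,0,-1],[0,0,0.15,0,0,0,-1],[0,0,0.05,0,0,0,-1],[0,0,0,0,0,0,-1],[0,0,0,0,0,0,-1]]
  ]
}}

```text
time_s: 16.97
ee_pos: [0.6591, 0.1584, 0.0234]
ee_rot: [-0.001, 1.0, -0.0, -0.001]
force: [-10.5, -2.0, 16.5]
gripper_width: 0.501
finger_force: 53.1
```

{"name": "apply_moves", "arguments": {
  "targets": [
    [[0,0,0,0,0,0,1],[0,0,0,0,0,0,1],[0,0,0,0,0,0,1],[0,0,0,0,0,0,1],[0,0,-0.5,0,0,0,1],[0,0,-1,0,0,0,1],[0,0,-1,0,0,0,1],[0,0,-1,0,0,0,1],[0,0,-1,0,0,0,1],[0.5,-0.4,-0.5,0,0,0,1]]
  ]
}}

```text
time_s: 17.8
ee_pos: [0.6527, 0.1516, 0.1257]
ee_rot: [-0.001, 1.0, 0.0, 0.003]
force: [-1.4, -0.3, 0.9]
gripper_width: 0.998
finger_force: 0.0
```

{"name": "apply_moves", "arguments": {
  "targets": [
    [[1,-0.8,-0.6,0,0,0,1],[1,-0.8,-0.6,0,0,0,1],[1,-0.8,-0.6,0,0,0,1],[1,-0.8,-0.6,0,0,0,1],[1,-0.8,-0.6,0,0,0,1],[1,-0.8,-0.6,0,0,0,1],[1,-0.8,-0.6,0,0,0,1],[1,-0.8,-0.6,0,0,0,1],[1,-0.85,0,0,0,0,1],[0,0,0,0,0,0,1]]
  ]
}}

```text
time_s: 18.63
ee_pos: [0.468, 0.0034, 0.2198]
ee_rot: [-0.0, 1.0, -0.001, 0.0]
force: [0.5, -0.2, -0.5]
gripper_width: 1.004
finger_force: 0.0
```

Run:
```python
from h import *
for i in range(3): im=manip.read_camera("wrist")
p=manip.camera_params("wrist");print(manip.state()["ee_pos"])
cv2.imwrite("pics/w8.png",im)
print(proj(p,[.4717,.005,.008]),proj(p,[.4717,.005,.038]))
print("sp",[np.round(proj(p,X),1).tolist() for X in ([.661,.1597,.072],[.661,.1597,.048])],"roll",proj(p,[.4666,-.1651,.04]))
```

```text
[0.47112313 0.0051856  0.21896228]
[282.17978591 181.87421366] [282.08271472 188.1329446 ]
sp [[444.4, 390.9], [434.3, 373.3]] roll [ 92.10699688 182.69663772]
```

View pics/w8.png

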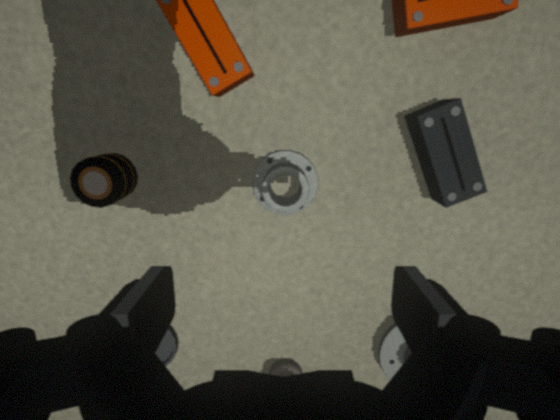

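{"name": "apply_moves", "arguments": {
  "targets": [
    [[-0.03,0.12,1,0,0,0,1],[0,0,1,0,0,0,1],[0,0,1,0,0,0,1],[0,0,1,0,0,0,1],[0,0,1,0,0,0,1],[0,0,1,0,0,0,1],[0,0,1,0,0,0,1],[0,0,1,0,0,0,1],[0,0,1,0,0,0,1],[0,0,0.7,0,0,0,1]]
  ]
}}

```text
time_s: 19.62
ee_pos: [0.4712, 0.0084, 0.0224]
ee_rot: [-0.002, 1.0, 0.0, -0.001]
force: [0.5, -1.0, 0.1]
gripper_width: 0.999
finger_force: 0.0
```

{"name": "apply_moves", "arguments": {
  "targets": [
    [[0,0,0.6,0,0,0,1],[0,0,0,0,0,0,1],[0,0,0,0,0,0,-1],[0,0,0,0,0,0,-1],[0,0,0,0,0,0,-1],[0,0,0,0,0,0,-1],[0,0,0,0,0,0,-1],[0,0,0,0,0,0,-1]]
  ]
}}

```text
time_s: 20.28
ee_pos: [0.472, 0.0076, 0.0135]
ee_rot: [-0.001, 1.0, -0.0, 0.001]
force: [-0.4, -0.3, 7.6]
gripper_width: 0.503
finger_force: 49.7
```

{"name": "apply_moves", "arguments": {
  "targets": [
    [[0,0,-0.5,0,0,0,-1],[0,0,-1,0,0,0,-1],[0,0,-1,0,0,0,-1],[0,0,-1,0,0,0,-1],[0,0,-1,0,0,0,-1],[0,0,-1,0,0,0,-1],[0,0,-1,0,0,0,-1],[0,0,-1,0,0,0,-1],[0,0,0,0,0,0,-1],[0,0,0,0,0,0,-1]]
  ]
}}

```text
time_s: 21.12
ee_pos: [0.472, 0.0075, 0.1635]
ee_rot: [-0.001, 1.0, -0.0, 0.001]
force: [0.9, 0.8, -2.1]
gripper_width: 0.502
finger_force: 51.0
```

Run:
```python
from h import *
s=[manip.read_camera("wrist").astype(float) for _ in range(4)]
p=manip.camera_params("wrist");e=manip.state()["ee_pos"];print(e,manip.state()["ee_rot"])
im=np.mean(s,0)[180:400,180:400]
im=np.clip(im/160,0,1)**.6*255
cv2.imwrite("pics/w9.png",cv2.resize(im.astype(np.uint8),None,fx=2.5,fy=2.5,interpolation=cv2.INTER_CUBIC))
dz=e[2]-.0125
for r,h in ((.022,.038),(.015,.038),(.033,.008)):
  print([np.round((proj(p,[e[0]+r*np.cos(a),e[1]+r*np.sin(a),dz+h])-180)*2.5).tolist() for a in (0,1.571,3.1416,4.712)])
```

```text
[0.47037063 0.00769698 0.16139223] [-9.69303841e-04  9.99999158e-01  1.37808433e-04 -8.51417099e-04]
[[252.0, 445.0], [406.0, 313.0], [252.0, 168.0], [98.0, 312.0]]
[[252.0, 404.0], [357.0, 313.0], [252.0, 215.0], [147.0, 313.0]]
[[253.0, 390.0], [442.0, 225.0], [253.0, 40.0], [64.0, 224.0]]
```

View pics/w9.png

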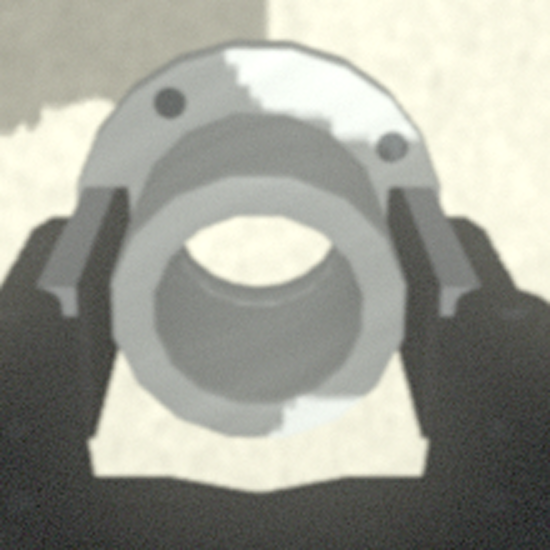

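{"name": "apply_moves", "arguments": {
  "targets": [
    [[-0.95,0.75,0,0,0,0,-1],[-1,0.8,0,0,0,0,-1],[-1,0.8,0,0,0,0,-1],[-1,0.8,0,0,0,0,-1],[-1,0.8,0,0,0,0,-1],[-1,0.8,0,0,0,0,-1],[-1,0.8,0,0,0,0,-1],[-1,0.8,0,0,0,0,-1],[-1,0.8,0,0,0,0,-1],[-0.5,0.4,0,0,0,0,-1]]
  ]
}}

```text
time_s: 22.15
ee_pos: [0.661, 0.1607, 0.1606]
ee_rot: [-0.001, 1.0, 0.0, -0.001]
force: [-0.7, -0.5, -1.5]
gripper_width: 0.502
finger_force: 51.1
```

{"name": "apply_moves", "arguments": {
  "targets": [
    [[0,0,0,0,0,0,-1],[0,0,0.8,0,0,0,-1],[0,0,1,0,0,0,-1],[0,0,1,0,0,0,-1],[0,0,0.6,0,0,0,-1],[0,0,0.4,0,0,0,-1],[0,0,0.4,0,0,0,-1],[0,0,0.3,0,0,0,-1],[0,0,0,0,0,0,-1]]
  ]
}}

```text
time_s: 22.9
ee_pos: [0.6593, 0.1588, 0.0714]
ee_rot: [-0.001, 1.0, -0.0, -0.001]
force: [-0.4, -0.1, -1.5]
gripper_width: 0.503
finger_force: 51.1
```

{"name": "apply_moves", "arguments": {
  "targets": [
    [[0,0,0.2,0,0,0,-1],[0,0,0.2,0,0,0,-1],[0,0,0.15,0,0,0,-1],[0,0,0.05,0,0,0,-1],[0,0,0,0,0,0,-1],[0,0,0,0,0,0,-1]]
  ]
}}

```text
time_s: 23.4
ee_pos: [0.6602, 0.159, 0.0615]
ee_rot: [-0.001, 1.0, 0.0, 0.001]
force: [-3.1, -0.7, 7.6]
gripper_width: 0.502
finger_force: 51.8
```

{"name": "apply_moves", "arguments": {
  "targets": [
    [[0,0,0,0,0,0,1],[0,0,0,0,0,0,1],[0,0,0,0,0,0,1],[0,0,0,0,0,0,1],[0,0,-0.5,0,0,0,1],[0,0,-1,0,0,0,1],[0,0,-1,0,0,0,1],[0,0,-1,0,0,0,1],[0,0,-1,0,0,0,1],[0.5,-0.8,-0.5,0,0,0,1]]
  ]
}}

```text
time_s: 24.23
ee_pos: [0.652, 0.145, 0.1636]
ee_rot: [-0.002, 1.0, 0.001, 0.002]
force: [0.7, -0.4, -0.7]
gripper_width: 1.0
finger_force: 0.0
```

{"name": "apply_moves", "arguments": {
  "targets": [
    [[0.6,-1,-0.2,0,0,0,1],[0.6,-1,-0.2,0,0,0,1],[0.6,-1,-0.2,0,0,0,1],[0.6,-1,-0.2,0,0,0,1],[0.6,-1,-0.2,0,0,0,1],[0.6,-1,-0.2,0,0,0,1],[0.6,-1,-0.2,0,0,0,1],[0.6,-1,-0.2,0,0,0,1],[0.6,-1,-0.2,0,0,0,1],[0.6,-1,-0.2,0,0,0,1]]
  ]
}}

```text
time_s: 25.07
ee_pos: [0.5297, -0.0582, 0.2013]
ee_rot: [-0.001, 1.0, -0.0, 0.0]
force: [0.6, -1.7, 0.4]
gripper_width: 0.997
finger_force: 0.0
```

{"name": "apply_moves", "arguments": {
  "targets": [
    [[0.7,-1,-0.2,0,0,0,1],[0.7,-1,-0.2,0,0,0,1],[0.7,-1,-0.2,0,0,0,1],[0.7,-1,0,0,0,0,1],[0.5,-1,0,0,0,0,1],[0,-0.2,0,0,0,0,1],[0,0,0,0,0,0,1],[0,0,0,0,0,0,1]]
  ]
}}

```text
time_s: 25.73
ee_pos: [0.4648, -0.1613, 0.2127]
ee_rot: [-0.001, 1.0, 0.0, 0.0]
force: [-0.2, 0.3, 0.4]
gripper_width: 1.002
finger_force: 0.0
```

Run:
```python
from h import *
for i in range(2): im=manip.read_camera("wrist")
p=manip.camera_params("wrist");print(manip.state()["ee_pos"])
cv2.imwrite("pics/w10.png",im)
c=proj(p,[.465,-.1623,.04]);print(c)
# white/tan plug: threshold near the predicted point
x0,y0=int(c[0])-45,int(c[1])-45;sub=im[y0:y0+90,x0:x0+90].astype(int)
m=cv2.morphologyEx((sub.max(2)<60).astype(np.uint8),cv2.MORPH_OPEN,np.ones((3,3)))
n,l,st,cc=cv2.connectedComponentsWithStats(m);i=1+np.argmax(st[1:,4]);print("dark",st[i],cc[i]+[x0,y0])
k=((sub.max(2)>=75)&(np.hypot(*(np.indices((90,90))-45))<16));ys,xs=np.nonzero(k);print("plug",xs.mean()+x0,ys.mean()+y0,k.sum(),ray(p,(xs.mean()+x0,ys.mean()+y0),.04))
t=manip.camera_params("top");T=manip.read_camera("top")
cv2.imwrite("pics/t10.png",T)
```

```text
[ 0.46489172 -0.16070184  0.21246848]
[280.37610495 189.81839949]
dark [  19   16   51   55 1321] [278.68811506 184.83118849]
plug 279.1666666666667 193.69594594594594 444 [ 0.46850184 -0.1633652 ]
```

{"name": "apply_moves", "arguments": {
  "targets": [
    [[-0.08,-0.06,1,0,0,0,1],[0,0,1,0,0,0,1],[0,0,1,0,0,0,1],[0,0,1,0,0,0,1],[0,0,1,0,0,0,1],[0,0,1,0,0,0,1],[0,0,1,0,0,0,1],[0,0,1,0,0,0,1],[0,0,1,0,0,0,1],[0,0,0.7,0,0,0,1]]
  ]
}}

```text
time_s: 26.72
ee_pos: [0.4658, -0.1615, 0.0167]
ee_rot: [-0.002, 1.0, 0.0, -0.001]
force: [-0.3, -0.6, 0.5]
gripper_width: 1.001
finger_force: 0.0
```

{"name": "apply_moves", "arguments": {
  "targets": [
    [[0,0,0.5,0,0,0,1],[0,0,0,0,0,0,1],[0,0,0,0,0,0,-1],[0,0,0,0,0,0,-1],[0,0,0,0,0,0,-1],[0,0,0,0,0,0,-1],[0,0,0,0,0,0,-1],[0,0,0,0,0,0,-1]]
  ]
}}

```text
time_s: 27.38
ee_pos: [0.4668, -0.1629, 0.0095]
ee_rot: [-0.001, 1.0, -0.0, 0.001]
force: [-0.8, 1.0, 7.0]
gripper_width: 0.524
finger_force: 50.4
```

{"name": "apply_moves", "arguments": {
  "targets": [
    [[0,0,-0.5,0,0,0,-1],[0,0,-1,0,0,0,-1],[0,0,-1,0,0,0,-1],[0,0,-1,0,0,0,-1],[0,0,-1,0,0,0,-1],[-0.5,0,-0.5,0,0,0,-1],[-1,0,0,0,0,0,-1],[-1,0,0,0,0,0,-1],[-1,0,0,0,0,0,-1],[-1,0,0,0,0,0,-1]]
  ]
}}

```text
time_s: 28.22
ee_pos: [0.5571, -0.1625, 0.1097]
ee_rot: [-0.001, 1.0, -0.0, 0.001]
force: [-0.6, -0.3, -1.4]
gripper_width: 0.521
finger_force: 51.2
```

{"name": "apply_moves", "arguments": {
  "targets": [
    [[-1,0,0,0,0,0,-1],[-1,-1,0,0,0,0,-1],[-1,-1,0,0,0,0,-1],[-1,-1,0,0,0,0,-1],[-0.45,0,0,0,0,0,-1],[0,0,0,0,0,0,-1],[0,0,0,0,0,0,-1]]
  ]
}}

```text
time_s: 28.8
ee_pos: [0.6449, -0.2221, 0.1087]
ee_rot: [-0.001, 1.0, 0.0, -0.0]
force: [-0.7, 0.1, -1.1]
gripper_width: 0.523
finger_force: 51.3
```

Run:
```python
from h import *
for i in range(2): im=manip.read_camera("wrist")
p=manip.camera_params("wrist");e=manip.state()["ee_pos"];print(e)
cv2.imwrite("pics/w11.png",im)
C=[.6554,-.1486]
print([np.round(proj(p,[C[0]+r*np.cos(a),C[1]+r*np.sin(a),.01]),1).tolist() for r in (0.034,) for a in (0,1.571,3.1416,4.712)])
print("roll top",proj(p,[e[0],e[1],e[2]+.031]),[np.round(proj(p,[e[0]+.023*np.cos(a),e[1]+.023*np.sin(a),e[2]+.031]),1).tolist() for a in (0,1.571,3.1416,4.712)])
```

```text
[ 0.64437885 -0.22164844  0.10875656]
[[383.5, 272.9], [436.2, 227.9], [391.1, 179.4], [338.2, 227.6]]
roll top [280.6145976  313.59490491] [[280.6, 370.8], [347.9, 313.8], [280.7, 250.6], [213.3, 313.4]]
```

View pics/w11.png

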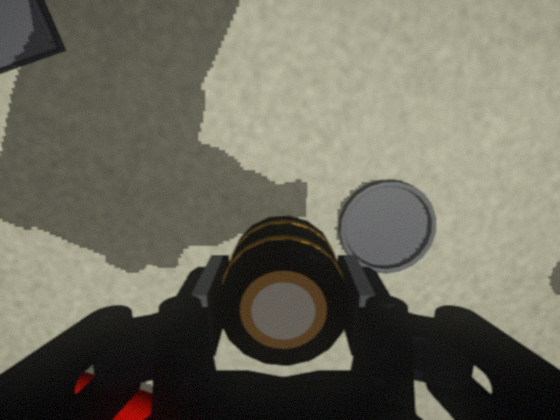

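{"name": "apply_moves", "arguments": {
  "targets": [
    [[-0.2,1,0,0,0,0,-1],[-0.2,1,0,0,0,0,-1],[-0.2,1,0,0,0,0,-1],[0,0.6,0,0,0,0,-1],[0,0,0.8,0,0,0,-1],[0,0,1,0,0,0,-1],[0,0,1,0,0,0,-1],[0,0,0.8,0,0,0,-1],[0,0,0.4,0,0,0,-1],[0,0,0,0,0,0,-1]]
  ]
}}

```text
time_s: 29.73
ee_pos: [0.6552, -0.1497, 0.0267]
ee_rot: [-0.001, 1.0, 0.0, -0.002]
force: [0.3, 0.1, -0.6]
gripper_width: 0.527
finger_force: 51.4
```

{"name": "apply_moves", "arguments": {
  "targets": [
    [[0,0,0.3,0,0,0,-1],[0,0,0.3,0,0,0,-1],[0,0,0.15,0,0,0,-1],[0,0,0.05,0,0,0,-1],[0,0,0,0,0,0,-1],[0,0,0,0,0,0,-1]]
  ]
}}

```text
time_s: 30.23
ee_pos: [0.6573, -0.1504, 0.0136]
ee_rot: [-0.001, 1.0, -0.0, 0.0]
force: [-3.2, 1.1, 7.1]
gripper_width: 0.524
finger_force: 52.1
```

{"name": "apply_moves", "arguments": {
  "targets": [
    [[0,0,0,0,0,0,1],[0,0,0,0,0,0,1],[0,0,0,0,0,0,1],[0,0,0,0,0,0,1],[0,0,-0.5,0,0,0,1],[0,0,-1,0,0,0,1],[0,0,-1,0,0,0,1],[0,0,-1,0,0,0,1],[0,0,-1,0,0,0,1],[0.4,0.5,-0.5,0,0,0,1]]
  ]
}}

```text
time_s: 31.07
ee_pos: [0.6512, -0.1421, 0.1158]
ee_rot: [-0.0, 1.0, -0.001, 0.002]
force: [-0.3, 0.1, 1.0]
gripper_width: 1.001
finger_force: 0.0
```

{"name": "apply_moves", "arguments": {
  "targets": [
    [[0.7,1,-0.5,0,0,0,1],[0.7,1,-0.5,0,0,0,1],[0.7,1,-0.5,0,0,0,1],[0.7,1,-0.5,0,0,0,1],[0.7,1,-0.5,0,0,0,1],[0.7,1,-0.5,0,0,0,1],[0.7,1,-0.5,0,0,0,1],[0.7,1,-0.5,0,0,0,1],[0.7,1,-0.5,0,0,0,1],[0.7,1,-0.5,0,0,0,1]]
  ]
}}

```text
time_s: 31.9
ee_pos: [0.5079, 0.0603, 0.2136]
ee_rot: [-0.001, 1.0, 0.0, 0.0]
force: [0.5, 0.5, -0.1]
gripper_width: 1.002
finger_force: 0.0
```

{"name": "apply_moves", "arguments": {
  "targets": [
    [[0.7,1,-0.4,0,0,0,1],[0.7,1,0,0,0,0,1],[0.7,1,0,0,0,0,1],[0.7,1,0,0,0,0,1],[0.6,0.75,0,0,0,0,1],[0,0,0,0,0,0,1],[0,0,0,0,0,0,1]]
  ]
}}

```text
time_s: 32.48
ee_pos: [0.4402, 0.1549, 0.2211]
ee_rot: [-0.002, 1.0, 0.0, 0.001]
force: [0.3, -0.3, 0.1]
gripper_width: 1.001
finger_force: 0.0
```

Run:
```python
from h import *
for i in range(2): im=manip.read_camera("wrist")
p=manip.camera_params("wrist");print(manip.state()["ee_pos"])
c=proj(p,[.4413,.1539,.036]);print(c)
x0,y0=int(c[0])-75,int(c[1])-75;sub=im[y0:y0+150,x0:x0+150].astype(int)
cv2.imwrite("pics/w12.png",cv2.resize(im[y0:y0+150,x0:x0+150],None,fx=4,fy=4,interpolation=cv2.INTER_CUBIC))
v=sub.max(2);print(np.percentile(v,[2,10,20,30,50,80]))
m=cv2.morphologyEx((v<75).astype(np.uint8),cv2.MORPH_OPEN,np.ones((5,5)))
n,l,st,cc=cv2.connectedComponentsWithStats(m)
for i in range(1,n):
  if st[i,4]>400:
    b=cv2.boxPoints(cv2.minAreaRect(np.argwhere(l==i)[:,::-1].astype(np.float32)))+[x0,y0]
    w=np.array([ray(p,q,.036) for q in b]);print(st[i],b.round(1).tolist(),w.round(4).tolist(),w.mean(0))
```

```text
[0.44098917 0.15405088 0.22081108]
[282.14619002 187.08223734]
[ 32.  48.  66.  97. 120. 125.]
[   0   20  111  101 5970] [[207.0, 232.0], [207.0, 132.0], [317.0, 132.0], [317.0, 232.0]] [[0.4847, 0.0829], [0.3921, 0.0878], [0.3919, 0.1844], [0.4845, 0.1869]] [0.43833068 0.13551305]
```

View pics/w12.png

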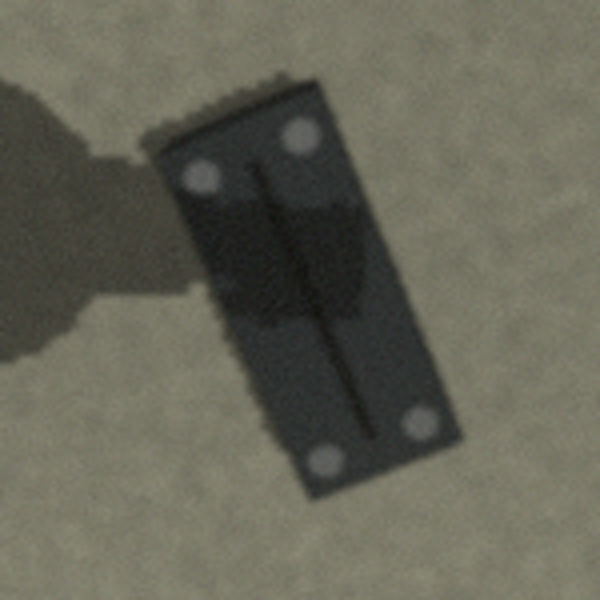

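The view shows the block's bolt heads at crop (203,176), (301,135), (325,460) and (421,423). That puts the centre at about (0.441, 0.157) with yaw 22.2°, matching the top view. Next I'll align, descend and grip.

{"name": "apply_moves", "arguments": {
  "targets": [
    [[0.03,0.13,0,0,0,0,1],[0,0,1,0,0,-1,1],[0,0,1,0,0,-1,1],[0,0,1,0,0,-1,1],[0,0,1,0,0,-0.7,1],[0,0,1,0,0,0,1],[0,0,1,0,0,0,1],[0,0,0.5,0,0,0,1],[0,0,0,0,0,0,1]]
  ],
  "newtons": 70
}}

```text
time_s: 33.33
ee_pos: [0.4386, 0.1561, 0.0882]
ee_rot: [-0.193, 0.981, -0.0, -0.002]
force: [0.3, -0.2, -0.2]
gripper_width: 1.0
finger_force: 0.0
```

{"name": "apply_moves", "arguments": {
  "targets": [
    [[0,0,1,0,0,0,1],[0,0,1,0,0,0,1],[0,0,1,0,0,0,1],[0,0,0.7,0,0,0,1],[0,0,0.4,0,0,0,1],[0,0,0,0,0,0,1]]
  ]
}}

```text
time_s: 33.83
ee_pos: [0.4395, 0.1566, 0.0075]
ee_rot: [-0.193, 0.981, 0.0, -0.001]
force: [0.1, -1.0, 0.2]
gripper_width: 0.999
finger_force: 0.0
```

{"name": "apply_moves", "arguments": {
  "targets": [
    [[0,0,0,0,0,0,-1],[0,0,0,0,0,0,-1],[0,0,0,0,0,0,-1],[0,0,0,0,0,0,-1],[0,0,0,0,0,0,-1],[0,0,0,0,0,0,-1],[0,0,0,0,0,0,-1]]
  ]
}}

```text
time_s: 34.42
ee_pos: [0.4407, 0.157, 0.0094]
ee_rot: [-0.194, 0.981, -0.0, 0.001]
force: [-1.5, -1.2, 9.3]
gripper_width: 0.459
finger_force: 70.9
```

{"name": "apply_moves", "arguments": {
  "targets": [
    [[0,0,-0.5,0,0,0,-1],[0,0,-1,0,0,0,-1],[0,0,-1,0,0,0,-1],[0,0,-1,0,0,0,-1],[0,0,-1,0,0,0,-1],[0,0,-0.5,0,0,0.5,-1],[0.25,-1,0,0,0,0,-1],[0.25,-1,0,0,0,0,-1],[0.25,-1,0,0,0,0,-1],[0.25,-1,0,0,0,0,-1]]
  ]
}}

```text
time_s: 35.25
ee_pos: [0.4472, 0.0741, 0.1087]
ee_rot: [-0.168, 0.986, -0.0, 0.0]
force: [0.4, 0.8, -2.3]
gripper_width: 0.453
finger_force: 71.3
```

{"name": "apply_moves", "arguments": {
  "targets": [
    [[0.25,-1,0,0,0,0,-1],[0.25,-1,0,0,0,0,-1],[0.25,-1,0,0,0,0,-1],[0.25,-1,0,0,0,0,-1],[0.25,-1,0,0,0,0,-1],[0.25,-1,0,0,0,0,-1],[0.25,-1,0,0,0,0,-1],[0.25,-1,0,0,0,0,-1],[0.25,-1,0,0,0,0,-1],[0.25,-1,0,0,0,0,-1]]
  ]
}}

```text
time_s: 36.08
ee_pos: [0.4662, -0.1314, 0.1086]
ee_rot: [-0.168, 0.986, 0.0, 0.0]
force: [0.1, 0.2, -2.2]
gripper_width: 0.457
finger_force: 71.3
```

{"name": "apply_moves", "arguments": {
  "targets": [
    [[0.25,-1,0,0,0,0,-1],[0.25,-1,0,0,0,0,-1],[0.25,-1,0,0,0,0,-1],[0.25,-1,0,0,0,0,-1],[0.25,-1,0,0,0,0,-1],[0.25,-1,0,0,0,0,-1],[0.25,-1,0,0,0,0,-1],[0.25,-1,0,0,0,0,-1],[0,0,0,0,0,0,-1],[0,0,0,0,0,0,-1]]
  ]
}}

```text
time_s: 36.92
ee_pos: [0.4813, -0.2954, 0.1083]
ee_rot: [-0.167, 0.986, 0.0, -0.0]
force: [-0.1, 1.3, -3.2]
gripper_width: 0.453
finger_force: 71.4
```

Run:
```python
from h import *
im=np.mean([manip.read_camera("wrist").astype(float) for _ in range(4)],0).astype(np.uint8)
p=manip.camera_params("wrist");s=manip.state();print(s["ee_pos"],s["ee_rot"])
cv2.imwrite("pics/w13.png",im)
def box(x,y,a,r=(.056,.031)):
  c,q=np.cos(a),np.sin(a);return np.array([proj(p,[x+c*u-q*v,y+q*u+c*v,.01]) for u,v in ((r[0],r[1]),(r[0],-r[1]),(-r[0],-r[1]),(-r[0],r[1]))])
b=box(.4925,-.4055,np.radians(19));print(b.round(1).tolist())
# sample darkness: tray is bluish grey vs warm table: use blue-red
d=im[:,:,0].astype(int)-im[:,:,2]; c=b.mean(0).astype(int)
print("tray b-r",np.median(d[c[1]-8:c[1]+8,c[0]-8:c[0]+8]),"median",np.median(d),im[c[1],c[0]])
m=cv2.morphologyEx((cv2.GaussianBlur(d.astype(np.float32),(0,0),2)>-6).astype(np.uint8),cv2.MORPH_OPEN,np.ones((5,5)))
n,l,st,cc=cv2.connectedComponentsWithStats(m)
i=l[c[1],c[0]];print(i,st[i])
if i:
  pts=np.argwhere(l==i)[:,::-1].astype(float)
  w=np.array([ray(p,q,.01) for q in pts],np.float32)*1000;r=cv2.minAreaRect(w);print(r)
```

```text
[ 0.48133163 -0.29372409  0.10831603] [-1.68111793e-01  9.85767885e-01  2.90246369e-04 -1.36757273e-04]
[[170.6, 252.5], [82.7, 251.9], [58.0, 84.4], [157.2, 85.0]]
tray b-r 2.0 median -16.0 [59 60 57]
1 [   62    91   107   165 15399]
((495.122314453125, -403.9734191894531), (109.7046127319336, 63.656063079833984), 17.560558319091797)
```

{"name": "apply_moves", "arguments": {
  "targets": [
    [[0.2,-0.9,0,0,0,0,-1],[0.2,-0.9,0,0,0,0,-1],[0.2,-0.9,0,0,0,0,-1],[0.2,-0.9,0,0,0,0,-1],[0.2,-0.9,0,0,0,0,-1],[0.17,-0.9,0,0,0,0,-1],[0,0,0.8,0,0,0,-1],[0,0,1,0,0,0,-1],[0,0,1,0,0,0,-1],[0,0,0.7,0,0,0,-1]]
  ]
}}

```text
time_s: 37.95
ee_pos: [0.4947, -0.403, 0.0366]
ee_rot: [-0.168, 0.986, 0.001, -0.001]
force: [-0.0, 0.3, -3.3]
gripper_width: 0.455
finger_force: 71.6
```

{"name": "apply_moves", "arguments": {
  "targets": [
    [[0,0,0,0,0,0,-1],[0,0,0,0,0,0,-1],[0,0,0,0,0,0,-1]]
  ]
}}

```text
time_s: 38.2
ee_pos: [0.4958, -0.4044, 0.0394]
ee_rot: [-0.168, 0.986, -0.0, 0.0]
force: [0.4, 0.5, -2.6]
gripper_width: 0.457
finger_force: 71.5
```

Run:
```python
from h import *
for i in range(4): manip.read_camera("wrist");s=manip.state();print(s["ee_pos"],s["ee_rot"])
```

```text
[ 0.49598862 -0.40469871  0.03969811] [-1.67971081e-01  9.85791433e-01 -8.02126499e-04  5.69102743e-04]
[ 0.49596927 -0.40481545  0.03974321] [-1.67904802e-01  9.85802626e-01 -8.93634629e-04  6.00387768e-04]
[ 0.49588963 -0.40482118  0.03964143] [-1.67860489e-01  9.85810222e-01 -8.42739196e-04  5.93498924e-04]
[ 0.49575532 -0.40475354  0.03942916] [-1.67807850e-01  9.85819343e-01 -7.02725066e-04  5.05051089e-04]
```

Centred on the tray; lowering the rest of the way.

{"name": "apply_moves", "arguments": {
  "targets": [
    [[0,0,0.5,0,0,0,-1],[0,0,0.4,0,0,0,-1],[0,0,0.2,0,0,0,-1],[0,0,0.15,0,0,0,-1],[0,0,0.05,0,0,0,-1],[0,0,0,0,0,0,-1],[0,0,0,0,0,0,-1]]
  ]
}}

```text
time_s: 38.98
ee_pos: [0.4944, -0.4037, 0.0134]
ee_rot: [-0.168, 0.986, 0.001, -0.0]
force: [-8.0, 6.5, 17.5]
gripper_width: 0.455
finger_force: 74.1
```

{"name": "apply_moves", "arguments": {
  "targets": [
    [[0,0,0,0,0,0,1],[0,0,0,0,0,0,1],[0,0,0,0,0,0,1],[0,0,0,0,0,0,1],[0,0,-0.5,0,0,0,1],[0,0,-1,0,0,0,1],[0,0,-1,0,0,0,1],[0,0,-1,0,0,0,1],[0,0,-1,0,0,0,1],[0,0,-1,0,0,0,1]]
  ]
}}

```text
time_s: 39.82
ee_pos: [0.4952, -0.4044, 0.124]
ee_rot: [-0.168, 0.986, -0.0, 0.0]
force: [0.2, -0.2, -0.3]
gripper_width: 1.008
finger_force: 0.0
```

{"name": "apply_moves", "arguments": {
  "targets": [
    [[1,0,-1,0,0,0,1],[1,0,-1,0,0,0,1],[1,0,-1,0,0,0,1],[1,0,-1,0,0,0,1],[1,0,0,0,0,0,1],[1,0,0,0,0,0,1],[0,0,0,0,0,0,1],[0,0,0,0,0,0,1]]
  ]
}}

```text
time_s: 40.48
ee_pos: [0.3813, -0.4444, 0.2031]
ee_rot: [-0.167, 0.986, -0.0, 0.0]
force: [0.5, 0.6, -0.2]
gripper_width: 1.005
finger_force: 0.0
```

Run:
```python
from h import *
t=manip.camera_params("top");a=cv2.imread("pics/top0.png");im=np.mean([manip.read_camera("top").astype(float) for _ in range(4)],0).astype(np.uint8)
cv2.imwrite("pics/t_end.png",im);print(manip.state()["ee_pos"])
def blob(mask,X,h,R=25):
  c=proj(t,X+[h]).astype(int);x0,y0=c-R;m=mask[y0:y0+2*R,x0:x0+2*R].astype(np.uint8)
  n,l,st,cc=cv2.connectedComponentsWithStats(m)
  for i in range(1,n):
    if st[i,4]>25: print("  ",st[i,4],cc[i].round(1),ray(t,cc[i]+[x0,y0],h).round(4),st[i,2:4])
v=im.astype(int);mx=v.max(2);br=v[:,:,0]-v[:,:,2]
print("large plug");blob((v[:,:,2]>95),[.534,.402],.044,10)
print("small plug");blob((v[:,:,2]>95),[.6554,-.1486],.044,7)
print("block");blob(mx<72,[.495,-.404],.04,30)
print("stack bright");blob(mx>160,[.661,.1597],.086,22); print(np.round(proj(t,[.661,.1597,.018])),proj(t,[.661,.1597,.086]).round(1))
print("pot blue");blob(br>40,[.6965,.0056],.045,20)
# scene camera: horizontal cut heights of the stack
s=manip.camera_params("scene");S=manip.read_camera("scene");cv2.imwrite("pics/s_end.png",S)
for X in ([.661,.1597,.0],[.661,.1597,.086]):print(proj(s,X).round(1))
for X in ([.661,.1597,.086],):
  c=proj(s,X).astype(int);print(S[c[1]-14:c[1]+60:2,c[0]].max(1).tolist())
```

```text
[ 0.38263047 -0.44367428  0.20230502]
large plug
   96 [10.1 10. ] [0.5349 0.4021] [11 11]
small plug
   92 [8.7 7.1] [ 0.6561 -0.1513] [10 11]
block
   466 [28.5 32.5] [ 0.4903 -0.3969] [27 33]
stack bright
   1261 [17.5 17.6] [0.6731 0.1739] [44 44]
   28 [22.1 33.8] [0.6291 0.1612] [12  5]
[227. 148.] [223.8 142. ]
pot blue
   135 [19.7 20.9] [0.6964 0.0067] [13 13]
[322.7 280.7]
[324.1 250.9]
[174, 175, 177, 175, 172, 182, 96, 94, 90, 100, 150, 156, 93, 94, 94, 96, 100, 174, 176, 94, 88, 87, 85, 99, 157, 168, 172, 173, 106, 103, 163, 176, 180, 175, 176, 175, 170]
```

Run:
```python
from h import *
t=manip.camera_params("top");im=cv2.imread("pics/t_end.png").astype(int)
c=proj(t,[.495,-.404,.04]).astype(int);print(c)
print("\n".join(" ".join("%3d"%x for x in r) for r in im[c[1]-26:c[1]+27:2,c[0]-22:c[0]+23:2].max(2)))
p=manip.camera_params("wrist");print(proj(p,[.495,-.404,.04]))
s=manip.camera_params("scene")
Cs=np.linalg.inv(s["extrinsics"])[:3,3];d=np.array([.661,.1597])-Cs[:2];d/=-np.linalg.norm(d)
for r,z in((.022,.086),(-.022,.086),(.022,.056),(.033,.056),(.033,.048),(.048,.018),(.048,.010),(.035,.0)):print(r,z,proj(s,[.661+d[0]*r,.1597+d[1]*r,z]).round(1))
```

```text
[429 204]
163 164 163 166 168 167 163 162 161 165 165 163 166 164 166 168 165 166 165 167 168 166 168
161 163 163 163 167 166 164 165 163 164 168 167 166 165 165 167 167 167 166 167 168 168 167
164 163 162 163 164 163 166 162 166 164 162 165 164 167 168 167 165 166 166 164 166 168 166
161 163 167 163 161 163 166 163 166 161 158 145 129 164 170 164 165 166 164 164 166 165 168
164 167 171 167 163 167 159 153 141 111 105 105  91 157 168 165 164 168 169 170 167 167 172
165 166 168 161 156 139 114  97 101  98  87  85  76 136 167 166 169 167 168 165 168 168 169
165 162 134 114  96  97 102  97  90  78  75 107  88 115 166 165 165 165 168 166 171 169 165
166 160  90 100  97  88  78  83  76  68  72 107  86  88 157 165 168 166 169 169 168 161 164
164 166 115  97  51  37  75 119  92  59  58  72  70  76 133 168 168 168 171 167 168 164 165
164 164 148  85  61  27  53  79  72  67  51  70  69  68 116 169 169 165 165 165 169 169 168
165 162 160  91  82  31  41  68  69  71  51  66  70  69  89 152 169 169 166 165 165 162 165
164 162 162 117  96  46  30  60  69  71  62  53  70  70  80 132 165 168 168 16
[... 927 characters left out ...]
61 162
161 160 162 160 162 159 158 100 107  65  36  51  77  88  83 107 107 122 138 155 162 163 161
160 159 161 160 161 159 161 124  98 101  89  81 102 106 118 140 156 159 165 163 165 168 160
159 158 161 159 159 159 159 147  77 103 118 117 141 155 160 164 161 160 163 160 161 162 161
160 161 164 162 163 161 161 160 136 139 156 157 166 164 161 164 164 160 159 161 161 157 161
164 163 162 159 163 161 161 163 162 163 161 161 166 162 161 163 162 161 159 159 159 155 159
[282.33503766 316.03175552]
0.022 0.086 [323.8 257.9]
-0.022 0.086 [324.4 244. ]
0.022 0.056 [323.2 268.7]
0.033 0.056 [323.1 272.3]
0.033 0.048 [322.9 275.1]
0.048 0.018 [322.2 290.5]
0.048 0.01 [322.1 293.3]
0.035 0.0 [322.1 292.2]
```

The checks all agree. The chuck stack's edges in the scene view match full seating to within a pixel or so. Both rolls and the block are within about 3 mm of their holders' centres, and the pot hasn't moved. Handing in.

```bash
python3 -c "
from rig import manip
print(manip.finish_job())"
```

```text
the job is handed in; nothing more can be done
None
```

I handed the job in at about 41 s of the 112 s allowed, but the rig returned no verdict: both chucks are stacked and seated on the spigot (wide below, narrow on top), each roll stands in its own cup, the steel knife block lies in the tray, and the pot hasn't moved.

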